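Hang the lamp cartridge in its bayonet collar

ROBOT

A 6-joint arm with a two-finger parallel gripper is mounted at the origin on the work surface. World frame = base frame: x ahead of the robot, y to its left, z up, the work surface at z = 0. Lengths are in mm, angles in rad, forces in N, time in s.
With the tool pointing down it reaches from about 275 to 725 mm from the base axis. Payload 5.6 kg.
Tool frame: the origin (TCP) lies at the very end of the fingers, on their centre line; the grasp point (between the pads) lies 19 mm behind it (manip.hold_point_z is the distance from the TCP to the grasp point, in mm); z points along the fingers, y is the direction in which the jaws open and shut (so a half turn about z gives the same grasp; the last joint's range is limited). The gripper opens to 85 mm and grips with 20 to 120 N. Pads are 22 mm wide; open, the fingers measure 114 mm over their backs; the gripper's body (76 mm by 85 mm) begins 54 mm behind the grasp point. The pads swing forward as they close: fully open they stand 13 mm farther back than shut.
Start: joints at [-0.921, 0.255, 0.108, 0, -1.424, -0.285], TCP at [196.238, -513.793, 208.783] pointing down, gripper open.
Joint ranges: [-2.95, 2.95], [-1.21, 1.97], [-1.09, 1.5], [-2.87, 1.71], [-2.94, -0.07], [-3.05, 3.05]. Speed limits (rad/s): [2.57, 2.57, 3.14, 3.14, 3.14, 3.14].

INTERFACE

Orientations are given as a rotation vector (axis times angle).
In Python, from rig import manip, viewer gives the robot as it stands.
- The arm moves only by the tool jog_arm, never from a script. Its argument "steps" is a list that holds one entry, the list of rows, each a list of 7 numbers: the shift along the tool's x, y, z in m, then the turn, a rotation vector about the tool's x, y, z in rad, then the opening, from -1 (shut) to 1 (fully open). A call has 1 to 8 rows; each row is the pose to reach, as a shift and turn from the pose measured when the call began, along the tool's axes at that moment; what a row does not reach only later rows make up. A row lasts 1/10 s, in which the tool goes at most 50 mm and 8.59 degrees, less where a joint would pass 70% of its speed; a pose out of reach is approached as far as the arm can. A call with a gripper value outside its range is refused whole. The fingers move at their own pace and stop on an object; "force" is the grip in N (left out, the last holds). Time passes only in rows, so rows that repeat a pose let the fingers close. It gives the time, the measured TCP pose, the force and the opening at its end, in the units of the state.
- manip.state(): the state, without advancing time (a new reading comes with each control period).
- viewer.snapshot(name): name is "side" or "top" or "wrist"; returns a dict with "image" (420x560x3 uint8, red, green, blue), "K" (3x3 intrinsics, pixels), "extrinsics" (4x4, takes a point from world to camera coordinates). Camera axes: x right, y down, z forward; pixel columns grow to the right and rows downward; lengths in mm; the calibration is good to about 2 mm. A picture is of the moment at which its call begins. There is no depth.
- manip.sign_off(): hands the job in, once; it reports no verdict.
The state is a dict: "time": time; "joint_pos": joint angles; "joint_vel": joint speeds; "joint_efforts": joint torques, N m; "ee_pos": TCP position; "ee_rot": TCP orientation; "ft_force": force on the tool from outside, world axes, zero at the start; "torque": the same for the moment, N m; "grip_width": finger opening in mm.
Only numpy, scipy, OpenCV 4.12 (cv2) and the standard library are available. Lean on these libraries where they do the work, as an engineer would, in place of code of your own. Each camera call takes 0.05 s, during which the arm holds its last target.

TASK

Take the orange-gripped lamp cartridge off the foam pad and hang it in the brass bayonet collar of the aluminium stand: lower it so that both lugs go down through the collar's entry gaps, then turn it clockwise (seen from above) until the lugs drop fully into the locking notches, and let go. Work by feel and gently: never load the collar with more than about 20 N. Leave the plug and everything else on the bench where they are.

Things in the scene. Friction and masses are not known exactly. Their poses are not given: they have to be found in the camera images.
- cartridge_grip (a point): Centre of the upright orange grip bar (38 mm long in x, 16 thick in y, 50 high: 26 below to 24 above this point) of the loose black lamp cartridge, 100 mm tall, about 0.2 kg, standing nose down on the pad, same after a half turn. z up, x along bar and lugs. Round barrel 38 mm across from 26 to 76 mm below this point, lowest 8 mm tapered to 26 mm.
- cartridge: The same cartridge, origin at the centre of its underside, same axes. Two orange lugs stick out along +x and -x to 29 mm from the axis: 9 mm wide, 6 mm high, undersides 30 mm above the origin.
- mount (a point): Centre of the top face of the brass collar, 111 mm above the table; axes of the stand. Collar: 72 mm across, 21 mm high, 41 mm bore clear through. Two opposite entry gaps, 12 mm wide, cut its 4 mm top ring: nominally at +0.40 rad (counterclockwise from above) from this x axis, by red lines, but the collar is clamped turned up to 0.28 rad either way; that turn is not measured.
- track (a point): On the collar's axis at the height of the track floor inside it, 12 mm below its top face. The track is 8 mm high, under the top ring; a stop blocks counterclockwise turning from the gaps. With the lugs on the top face the cartridge's grip point is 46 mm above mount; with the lugs on the track floor 34 mm above it.
- notch (a point): On the collar's axis at the height of the notch floors, 17 mm below the top face. The two opposite locking notches, 12 mm wide, are sunk 5 mm into the track floor, which runs on 0.35 rad past them to a stop. They lie somewhere from 0.65 to 0.95 rad clockwise (from above) of the entry gaps: the notch ring is adjustable, not measured. Locked, the cartridge's grip point is 29 mm above mount.
- stand: The fixed milled aluminium stand, on a foam slab 170 mm square; plate 130 mm square, top 86 mm above the table. Origin on the table under the collar's axis, z up. The collar rides on a preloaded spring ring: it carries the cartridge's weight without sinking, gives way downwards from about 6 N of extra push at 3 N per mm (8 mm at most) and springs back; sideways and in turning it is rigid.
- pad: The fixed foam pad, 130 by 240 by 20 mm, flecked; origin at the centre of its underside. Cartridge and plug stand on it some 120 mm apart.
- plug_grip (a point): Grip-bar centre of the dust plug, a bystander of the same size and shape as the cartridge, but grey with a white bar and no lugs, standing on the same pad. Leave alone.
- bowl: Small black bowl, 110 mm across, 50 mm high, with two wooden sticks in it reaching up about 110 mm; bystander, origin at the centre of its underside.
- screwdriver: Red screwdriver lying on the bench; bystander.
- wrench: Steel wrench lying on the bench; bystander.
- bracket: Small aluminium angle bracket, 70 by 50 by 46 mm; bystander.
- jar: Jar with blue lid, 56 mm across, 75 mm high; bystander.
- screw_tray: Blue open tray, 90 by 120 by 25 mm; bystander.

How it is judged (in metres and radians):
On the way:
1. both lugs have gone down through the entry gaps: the upright cartridge is down on the track in the collar (z of cartridge_grip in the frame of mount between 0.0315 and 0.0365 m and horizontal distance between cartridge_grip and mount below 0.005 m and angle between cartridge's own z axis and vertical below 0.07 rad), for 0.1 s.
At the end, for the whole second after the job is handed in: The cartridge hangs upright (within 4 degrees) and at rest in the collar, its axis within 5 mm of the collar's, both lugs dropped into the locking notches (grip point at most 30.8 mm above the collar's top face, that is within 1.8 mm of fully down), released (z of cartridge_grip in the frame of mount below 0.0308 m and horizontal distance between cartridge_grip and mount below 0.005 m and angle between cartridge's own z axis and vertical below 0.07 rad and linear speed of cartridge below 0.02 m/s); the robot touches nothing.
It fails at once if the cartridge loads the collar or stand with more than 25 N (contact force between cartridge and stand above 25 N).
It fails at once if the robot itself pushes on the stand with more than 25 N (contact force between any of the fingers, the arm and stand above 25 N).
It fails at once if the plug is moved by more than 30 mm or knocked over (distance of plug_grip from where it was at the start of the episode above 0.03 m or angle between plug_grip's own z axis and vertical above 0.5 rad).
It fails at once if another bystander is moved by more than 30 mm (distance of any of bowl, screwdriver, wrench, bracket, jar, screw_tray from where it was at the start of the episode above 0.03 m).
It also fails if it takes over 72 s, if anything falls off the work surface, if the arm or the gripper's body presses on something with over 40 N, if the wrist force passes 120 N, or if a joint passes its speed limit or range.

## Working session

There is one attempt and no reset: what is moved stays moved. The work goes in short steps, Python scripts to look and compute and a tool call to move; the robot and the scene stay as the last step left them, time stands still between calls to the robot, and variables do not carry over. Pictures are saved under pics/ and viewed, and the job is handed in when it is done.

Besides the shell and the picture viewer there is one more tool, called after ">>>" as name(argument=value, ...) on one line, values as JSON. jog_arm: Moves the arm, as the interface text tells. Its arguments: {"type":"object","properties":{"steps":{"type":"array","items":{"type":"array","items":{"type":"array","items":{"type":"number"}}}},"force":{"type":"number"}},"required":["steps"]}

```bash
ls; mkdir -p pics; python3 - <<'E'
from rig import manip, viewer
import cv2
for n in("top","side","wrist"):
    s=viewer.snapshot(n); cv2.imwrite(f"pics/{n}0.png",s["image"][:,:,::-1]); print(n,s["K"].tolist(),s["extrinsics"].round(4).tolist())
print(manip.state())
E
```

```text
pics
top [[442.39382670438374, 0.0, 281.4928747710325], [0.0, 442.39382670438374, 212.50161959947897], [0.0, 0.0, 1.0]] [[0.0145, -0.9999, 0.0002, 11.7506], [-0.9959, -0.0144, -0.0897, 617.4354], [0.0897, 0.0011, -0.996, 1156.995], [0.0, 0.0, 0.0, 1.0]]
side [[479.81634278186846, 0.0, 276.66999708196886], [0.0, 479.81634278186846, 207.62249486922832], [0.0, 0.0, 1.0]] [[-0.7667, -0.6418, 0.015, 474.2108], [-0.4961, 0.5775, -0.6484, 360.9382], [0.4074, -0.5046, -0.7612, 1140.4454], [0.0, 0.0, 0.0, 1.0]]
wrist [[297.93652107442716, 0.0, 276.89498648552626], [0.0, 297.93652107442716, 213.41903548321028], [0.0, 0.0, 1.0]] [[-0.3548, 0.9349, 0.0019, 549.3097], [0.9021, 0.3418, 0.2636, -34.2093], [0.2458, 0.0952, -0.9646, 378.1298], [0.0, 0.0, 0.0, 1.0]]
{'time': 0.15, 'joint_pos': array([-9.21412449e-01,  2.55599692e-01,  1.07295450e-01, -3.01707779e-04,
       -1.42389832e+00, -2.84629888e-01]), 'joint_vel': array([-0.00058999, -0.00208514,  0.00629348,  0.0013393 ,  0.00063815,
        0.00159176]), 'joint_efforts': array([-1.16913056e-03, -3.86942160e+01,  2.38080633e+01,  5.36665320e+00,
       -4.56337002e-03, -1.37054485e-05]), 'ee_pos': array([ 196.09500594, -513.42567294,  208.11505685]), 'ee_rot': array([ 5.69648131e-01, -3.08914181e+00, -2.18316716e-03]), 'ft_force': array([ 0.41975341, -0.37403637, -0.06083546]), 'torque': array([ 0.00210754, -0.00784277, -0.03552578]), 'grip_width': 85.43138808780593}
```

View pics/top0.png

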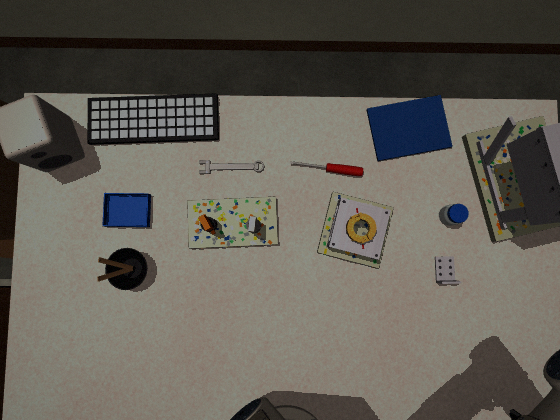

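View pics/side0.png

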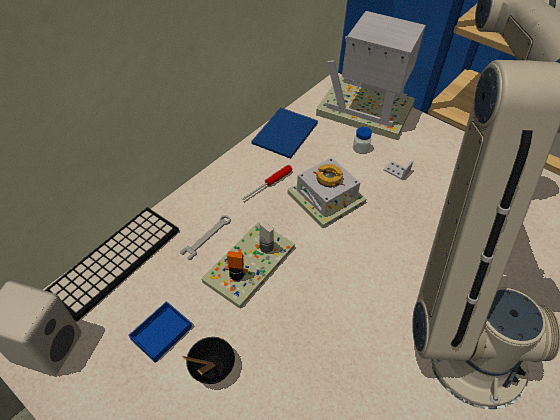

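View pics/wrist0.png

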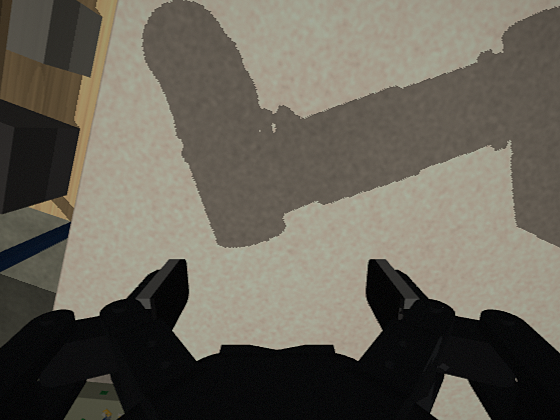

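The top view shows the cartridge at about (208,226), the plug at (257,227) and the collar at (361,229). The side view has the cartridge at (236,263) and the collar at (330,176). Next I'll zoom in and measure.

```bash
cat > h.py <<'E'
import numpy as np, cv2
from rig import manip, viewer
from scipy.spatial.transform import Rotation as R
def ray(s,u,v):
    E=s["extrinsics"]; Rm=E[:3,:3]; c=-Rm.T@E[:3,3]
    d=Rm.T@np.linalg.inv(s["K"])@np.array([u,v,1.]); return c,d
def onz(s,u,v,z):
    c,d=ray(s,u,v); return c+d*(z-c[2])/d[2]
def proj(s,p):
    q=s["K"]@(s["extrinsics"]@np.append(p,1))[:3]; return q[:2]/q[2]
def tri(obs):
    A=np.zeros((3,3));b=np.zeros(3)
    for s,u,v in obs:
        c,d=ray(s,u,v); d/=np.linalg.norm(d); P=np.eye(3)-np.outer(d,d); A+=P;b+=P@c
    return np.linalg.solve(A,b)
def hsv(s): return cv2.cvtColor(s["image"],cv2.COLOR_RGB2HSV)
def save(n,im,x0=0,x1=560,y0=0,y1=420,k=1):
    cv2.imwrite(f"pics/{n}.png",cv2.resize(im[y0:y1,x0:x1,::-1],None,fx=k,fy=k,interpolation=cv2.INTER_NEAREST))
E
python3 - <<'E'
from h import *
t=viewer.snapshot("top"); s=viewer.snapshot("side")
save("topc",t["image"],180,410,180,280,3.4); save("sidec",s["image"],190,370,140,310,3.5)
for n,im in(("t",t),("s",s)):
    h=hsv(im)
    for nm,lo,hi in(("orange",(5,180,60),(16,255,255)),("brass",(18,120,60),(28,255,255))):
        m=cv2.inRange(h,lo,hi); k,l,st,c=cv2.connectedComponentsWithStats(m)
        for i in range(1,k):
            if st[i,4]>20: print(n,nm,st[i],c[i])
for nm,p in(("cart",(208,226,90)),("plug",(257,227,90)),("collar",(361,229,111))): print(nm,onz(t,*p))
E
```

```text
t orange [199 214  12  17  95] [204.16842105 222.28421053]
t brass [346 213  30  30 476] [361.04411765 227.66176471]
t brass [497 230   6   5  21] [499.42857143 231.85714286]
s orange [225 249  23  24 283] [235.31448763 260.26855124]
s brass [454   5  57  49 542] [478.12361624  31.18634686]
s brass [ 429   70   51   61 1035] [455.55555556 100.16714976]
s brass [545 155  15  19 125] [553.016 163.328]
s brass [317 164  26  22 352] [329.3125     174.69034091]
s brass [209 275   9   5  24] [213.04166667 277.08333333]
cart [574.62276469 206.00939148  90.        ]
plug [573.88378475  82.01853271  90.        ]
collar [ 571.46715013 -177.23068808  111.        ]
```

```bash
sleep 1
```

```text
(no output)
```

View pics/topc.png

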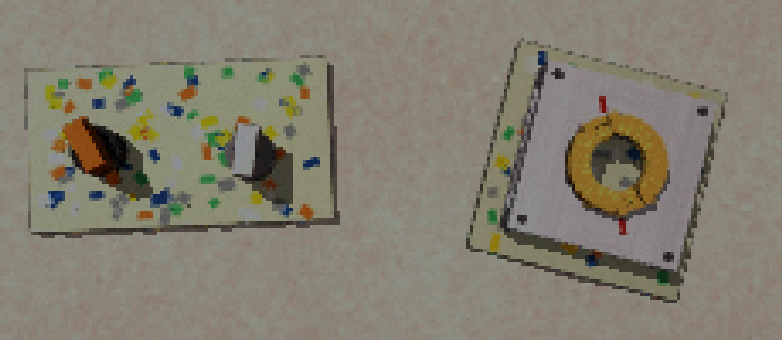

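View pics/sidec.png

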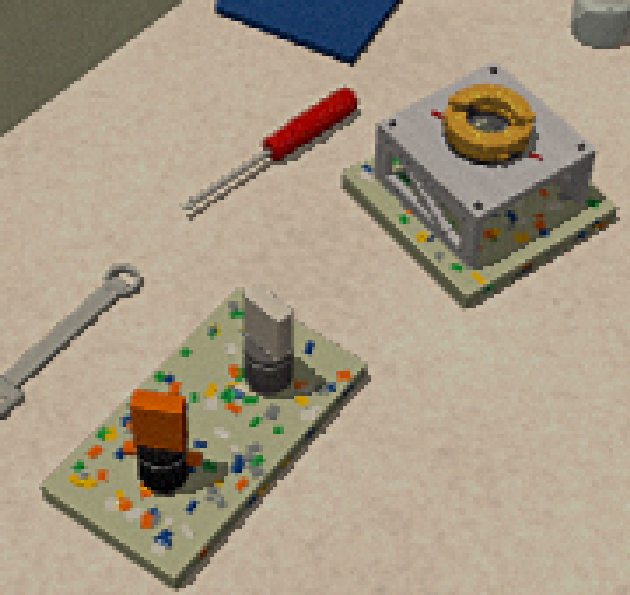

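```bash
cat >> h.py <<'E'
def rel(pos,yaw,tilt=None):
    """shift/turn in tool frame to reach pos with tool down, tool x axis at yaw"""
    st=manip.state(); R0=R.from_rotvec(st["ee_rot"])
    T=R.from_matrix(np.array([[np.cos(yaw),np.sin(yaw),0],[np.sin(yaw),-np.cos(yaw),0],[0,0,-1]]))
    d=R0.inv().apply(np.array(pos)-st["ee_pos"])/1000; w=(R0.inv()*T).as_rotvec()
    return d.round(4).tolist(),w.round(4).tolist()
def show():
    st=manip.state(); X=R.from_rotvec(st["ee_rot"]).as_matrix()
    print("t",round(st["time"],2),"pos",st["ee_pos"].round(2),"yaw",round(np.arctan2(X[1,0],X[0,0]),4),"zax",X[:,2].round(4),"F",st["ft_force"].round(2),"T",st["torque"].round(3),"w",round(st["grip_width"],1),"q",st["joint_pos"].round(3)); return st
E
python3 - <<'E'
from h import *
show()
t=viewer.snapshot("top")
w=viewer.snapshot("wrist"); E=w["extrinsics"]
X=R.from_rotvec(manip.state()["ee_rot"]).as_matrix()
c=-E[:3,:3].T@E[:3,3]; print("cam in tool",X.T@(c-manip.state()["ee_pos"]), "axes", (X.T@E[:3,:3].T).round(3).tolist())
print(onz(t,204.2,222.3,110), onz(t,361,227.6,108))
E
```

```text
t 0.25 pos [ 196.17 -513.57  208.37] yaw -2.7768 zax [-4.e-04  8.e-04 -1.e+00] F [-0.61  0.03  0.22] T [-0.004 -0.003 -0.043] w 85.6 q [-0.921  0.255  0.108 -0.    -1.424 -0.285]
cam in tool [ 6.78762198e+01 -6.31385831e-02 -1.64640358e+02] axes [[-0.002, -0.965, -0.264], [1.0, -0.002, -0.0], [-0.0, -0.264, 0.965]]
[582.55494063 212.38627882 110.        ] [ 575.11917713 -177.77419257  108.        ]
```

```bash
python3 - <<'E'
from h import *
print(rel([570,-178,270],-2.77))
E
```

```text
([-0.469, 0.1803, -0.0613], [0.0004, -0.0, -0.0069])
```

>>> jog_arm(steps=[[[-0.469, 0.18, -0.061, 0, 0, 0, 1], [-0.469, 0.18, -0.061, 0, 0, 0, 1], [-0.469, 0.18, -0.061, 0, 0, 0, 1], [-0.469, 0.18, -0.061, 0, 0, 0, 1], [-0.469, 0.18, -0.061, 0, 0, 0, 1], [-0.469, 0.18, -0.061, 0, 0, 0, 1], [-0.469, 0.18, -0.061, 0, 0, 0, 1], [-0.469, 0.18, -0.061, 0, 0, 0, 1]]])

```text
time: 1.15
ee_pos: [493.0, -246.9, 257.4]
ee_rot: [-0.57, 3.089, 0.0]
ft_force: [-0.6, -1.3, 0.4]
grip_width: 85.3
```

```bash
python3 - <<'E'
from h import *
show()
print(rel([570,-178,270],-2.77))
E
```

```text
t 1.15 pos [ 492.97 -246.87  257.42] yaw -2.7766 zax [ 3.e-04  2.e-04 -1.e+00] F [-0.55 -1.31  0.38] T [-0.131 -0.095 -0.013] w 85.3 q [-0.181  0.249  0.223 -0.    -1.544 -1.025]
([-0.0965, 0.0368, -0.0125], [0.0001, 0.0003, -0.0066])
```

>>> jog_arm(steps=[[[-0.0965, 0.037, -0.0125, 0, 0, 0, 1], [-0.0965, 0.037, -0.0125, 0, 0, 0, 1], [-0.0965, 0.037, -0.0125, 0, 0, 0, 1], [-0.0965, 0.037, -0.0125, 0, 0, 0, 1], [-0.0965, 0.037, -0.0125, 0, 0, 0, 1]]])

```text
time: 1.65
ee_pos: [569.4, -178.4, 269.9]
ee_rot: [0.57, -3.089, -0.0]
ft_force: [0.3, -0.2, 0.4]
grip_width: 85.4
```

```bash
python3 - <<'E'
from h import *
show()
w=viewer.snapshot("wrist"); np.save("w1.npy",w,allow_pickle=True)
save("w1",w["image"],k=1.4)
print(proj(w,[575,-178,111]))
E
```

```text
t 1.65 pos [ 569.4  -178.37  269.89] yaw -2.7768 zax [-1.e-04 -0.e+00 -1.e+00] F [ 0.29 -0.22  0.39] T [-0.045  0.021 -0.011] w 85.4 q [-0.042  0.345  0.385  0.    -1.611 -1.164]
[275.55647733 200.23134197]
```

View pics/w1.png

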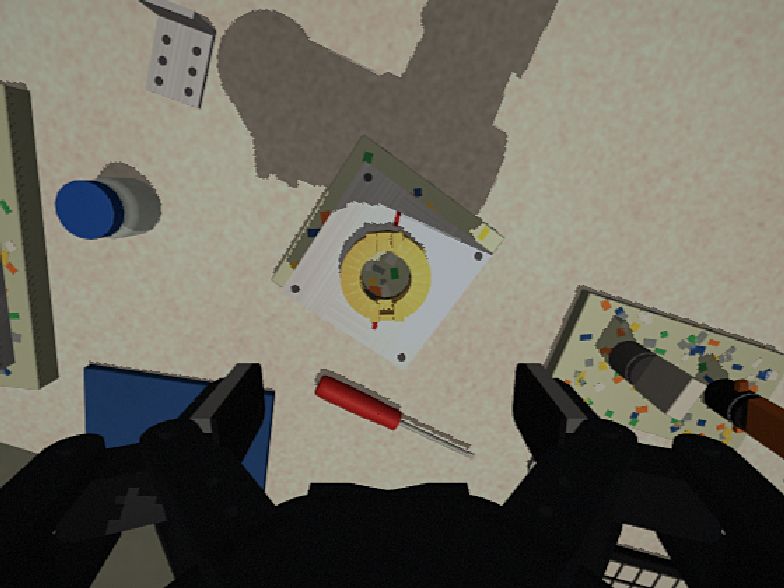

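The collar shows clearly at about (276,198) in native pixels, with gaps at its upper and lower rim. I'll zoom in and fit it.

```bash
python3 - <<'E'
from h import *
w=np.load("w1.npy",allow_pickle=True).item()
save("w1c",w["image"],235,315,155,240,7)
h=hsv(w); m=cv2.inRange(h,(18,90,60),(32,255,255))
m[:150]=0;m[245:]=0;m[:,:235]=0;m[:,315:]=0
k,l,st,c=cv2.connectedComponentsWithStats(m); i=1+st[1:,4].argmax(); print(st[i],c[i])
mm=(l==i).astype(np.uint8)
cn=max(cv2.findContours(mm,0,1)[0],key=cv2.contourArea)
# outer contour → ground z=111 (top-face edge)
hull=cv2.convexHull(cn)[:,0]
P=np.array([onz(w,u,v,111)[:2] for u,v in cn[:,0]])
(x,y),r=cv2.minEnclosingCircle(P.astype(np.float32)); print("outer",x,y,r)
# resample top face rectified, 0.5mm/px
cx,cy=575,-178
g=np.arange(-50,50,.2); X,Y=np.meshgrid(g,g)
pts=np.stack([cx+X,cy-Y,np.full_like(X,111)],-1).reshape(-1,3)
q=(w["K"]@(w["extrinsics"][:3,:3]@pts.T+w["extrinsics"][:3,3:])); q=(q[:2]/q[2]).T.reshape(500,500,2).astype(np.float32)
rec=cv2.remap(w["image"],q[...,0],q[...,1],cv2.INTER_CUBIC); save("w1rec",rec,0,500,0,500,1.2)
E
```

```text
[ 243  165   64   65 2296] [274.62804878 196.45383275]
outer 572.89111328125 -179.83544921875 38.30467987060547
```

View pics/w1c.png

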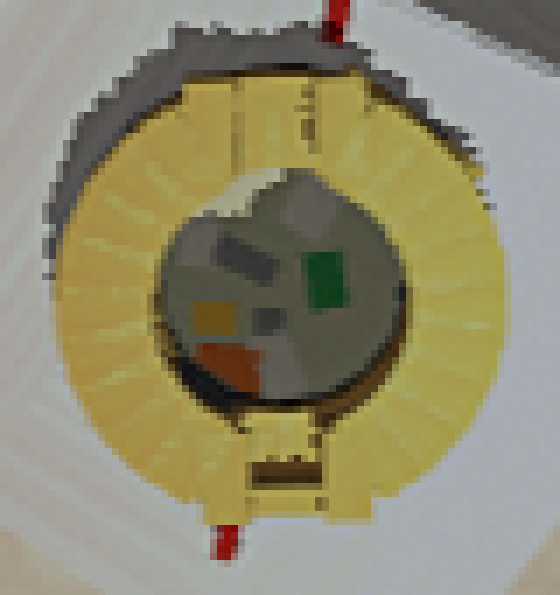

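View pics/w1rec.png

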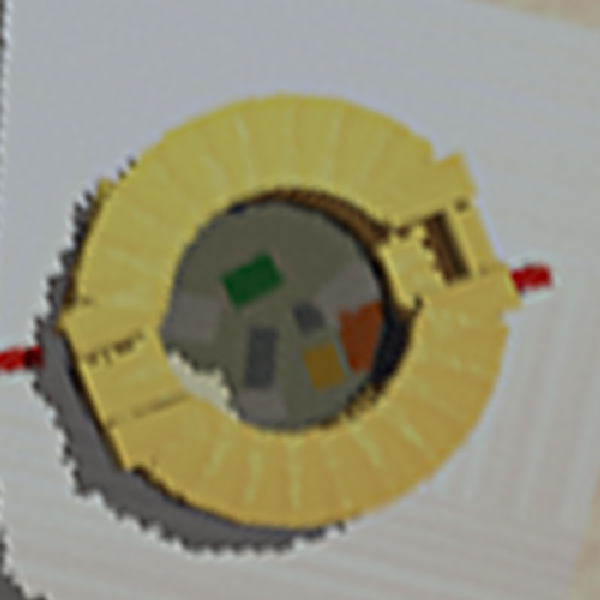

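```bash
python3 - <<'E'
from h import *
print(rel([637,-156,185],-2.7768))
E
```

```text
([-0.0715, -0.0029, 0.0852], [-0.0002, 0.0003, -0.0008])
```

>>> jog_arm(steps=[[[-0.0715, -0.003, 0.085, 0, 0, 0, 1], [-0.0715, -0.003, 0.085, 0, 0, 0, 1], [-0.0715, -0.003, 0.085, 0, 0, 0, 1], [-0.0715, -0.003, 0.085, 0, 0, 0, 1], [-0.0715, -0.003, 0.085, 0, 0, 0, 1], [-0.0715, -0.003, 0.085, 0, 0, 0, 1]]])

```text
time: 2.3
ee_pos: [637.2, -157.2, 188.1]
ee_rot: [-0.566, 3.086, -0.003]
ft_force: [0.0, -0.1, 0.9]
grip_width: 85.5
```

```bash
cat >> h.py <<'E'
def rectify(w,cx,cy,z,half=50,n=600):
    g=(np.arange(n)+.5)/n*2*half-half; X,Y=np.meshgrid(g,g)
    pts=np.stack([cx+X,cy-Y,np.full_like(X,z)],-1).reshape(-1,3)
    q=(w["K"]@(w["extrinsics"][:3,:3]@pts.T+w["extrinsics"][:3,3:])); q=(q[:2]/q[2]).T.reshape(n,n,2).astype(np.float32)
    return cv2.remap(w["image"],q[...,0],q[...,1],cv2.INTER_CUBIC)
E
python3 - <<'E'
from h import *
show()
w=viewer.snapshot("wrist"); np.save("w2.npy",w,allow_pickle=True)
save("w2",w["image"])
rec=rectify(w,573,-180,111); save("w2rec",rec)
E=w["extrinsics"]; print("cam",-E[:3,:3].T@E[:3,3],proj(w,[573,-180,111]))
E
```

```text
t 2.3 pos [ 637.21 -157.23  188.09] yaw -2.7786 zax [ 4.7e-03 -9.0e-04 -1.0e+00] F [ 0.02 -0.1   0.92] T [-0.001 -0.014  0.028] w 85.5 q [-4.000e-03  4.730e-01  3.750e-01  1.000e-03 -1.468e+00 -1.204e+00]
cam [ 572.98345485 -181.26336246  352.54335286] [279.09927633 131.29226629]
```

```bash
python3 - <<'E'
from h import *
w=np.load("w2.npy",allow_pickle=True).item()
cv2.imwrite("pics/w2rec2.png",rectify(w,573,-180,111)[:,:,::-1])
E
```

```text
(no output)
```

View pics/w2rec2.png

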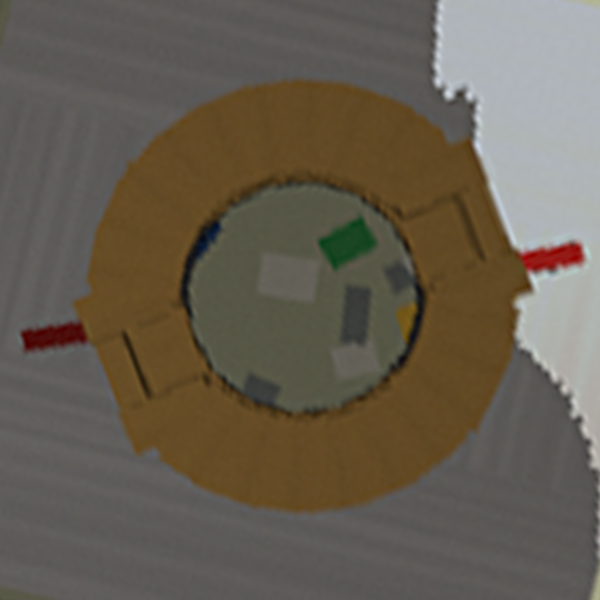

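The rectified view puts the collar centre at about (573.6,-179.4) and the gap line at about +0.387 rad world. The cartridge is next, seen from the same kind of viewpoint.

```bash
python3 - <<'E'
from h import *
print(rel([641,235,190],-2.7768))
E
```

```text
([-0.1428, 0.3651, -0.0024], [-0.0022, 0.0039, -0.0016])
```

>>> jog_arm(steps=[[[-0.143, 0.365, -0.0025, -0.002, 0.004, -0.002, 1], [-0.143, 0.365, -0.0025, -0.002, 0.004, -0.002, 1], [-0.143, 0.365, -0.0025, -0.002, 0.004, -0.002, 1], [-0.143, 0.365, -0.0025, -0.002, 0.004, -0.002, 1], [-0.143, 0.365, -0.0025, -0.002, 0.004, -0.002, 1], [-0.143, 0.365, -0.0025, -0.002, 0.004, -0.002, 1], [-0.143, 0.365, -0.0025, -0.002, 0.004, -0.002, 1], [-0.143, 0.365, -0.0025, -0.002, 0.004, -0.002, 1]]])

```text
time: 3.15
ee_pos: [641.0, 237.4, 192.1]
ee_rot: [-0.571, 3.086, 0.002]
ft_force: [0.5, -0.4, 1.6]
grip_width: 85.0
```

>>> jog_arm(steps=[[[0, 0.018, 0, 0, 0, 0, 1], [0, 0.018, 0, 0, 0, 0, 1], [0, 0.018, 0, 0, 0, 0, 1]]])

```text
time: 3.45
ee_pos: [634.5, 253.8, 193.5]
ee_rot: [-0.571, 3.085, 0.002]
ft_force: [0.1, -0.6, 0.2]
grip_width: 85.4
```

```bash
python3 - <<'E'
from h import *
show()
w=viewer.snapshot("wrist"); np.save("w3.npy",w,allow_pickle=True)
save("w3",w["image"])
E=w["extrinsics"]; print("cam",-E[:3,:3].T@E[:3,3],proj(w,[580,210,120]))
E
```

```text
t 3.45 pos [634.52 253.79 193.45] yaw -2.7754 zax [ 0.0042  0.002  -1.    ] F [ 0.09 -0.64  0.16] T [-0.077  0.008 -0.008] w 85.4 q [ 6.090e-01  5.310e-01  4.820e-01  1.000e-03 -1.518e+00 -1.813e+00]
cam [570.48218402 229.05694505 357.88252429] [249.23358013 133.32310478]
```

View pics/w3.png

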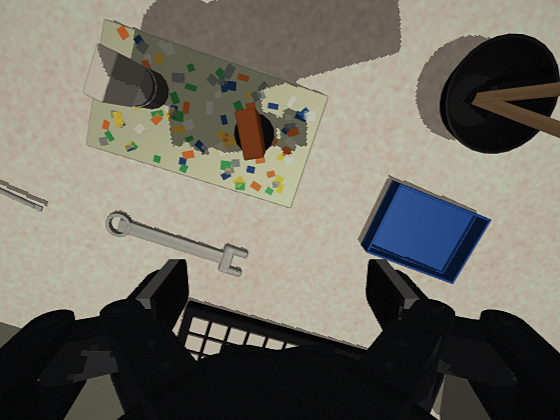

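The cartridge bar is at about (250,134) in the wrist view. I'll rectify at the bar-top height.

```bash
python3 - <<'E'
from h import *
w=np.load("w3.npy",allow_pickle=True).item()
r=rectify(w,580,210,120); cv2.imwrite("pics/w3rec.png",r[:,:,::-1])
E
```

```text
(no output)
```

View pics/w3rec.png

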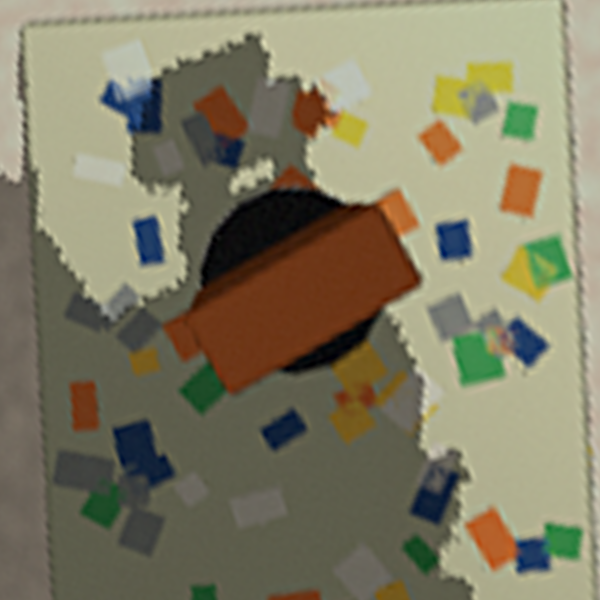

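```bash
python3 - <<'E'
from h import *
w=np.load("w3.npy",allow_pickle=True).item()
r=rectify(w,580,210,120); h=cv2.cvtColor(r,cv2.COLOR_RGB2HSV)
print(h[300,300],h[240,300],h[212,400],h[335,177],h[250,280])
c=h[270:330,270:330].reshape(-1,3); print(np.median(c,0),c.min(0),c.max(0))
for lo in (90,100,110,118):
    m=cv2.inRange(h,(3,150,lo),(16,255,160)); m[:180]=0;m[420:]=0;m[:,:150]=0;m[:,440:]=0
    m=cv2.morphologyEx(m,cv2.MORPH_OPEN,np.ones((45,45)))
    cs=cv2.findContours(m,0,1)[0]
    if cs:
        cn=max(cs,key=cv2.contourArea); print(lo,cv2.minAreaRect(cn),cv2.contourArea(cn))
cv2.imwrite("pics/z.png",cv2.resize(r[180:420,150:450,::-1],None,fx=2.5,fy=2.5))
E
```

```text
[ 10 199 110] [ 12 212  59] [ 13 187 183] [ 11 204 111] [ 11 209  66]
[ 11. 202. 110.] [ 10 195 101] [ 12 212 113]
90 ((302.0778503417969, 300.7707824707031), (91.871826171875, 223.5532684326172), 59.93141555786133) 17873.5
100 ((301.14434814453125, 301.6989440917969), (88.89627075195312, 219.54495239257812), 59.89869689941406) 16850.0
```

View pics/z.png

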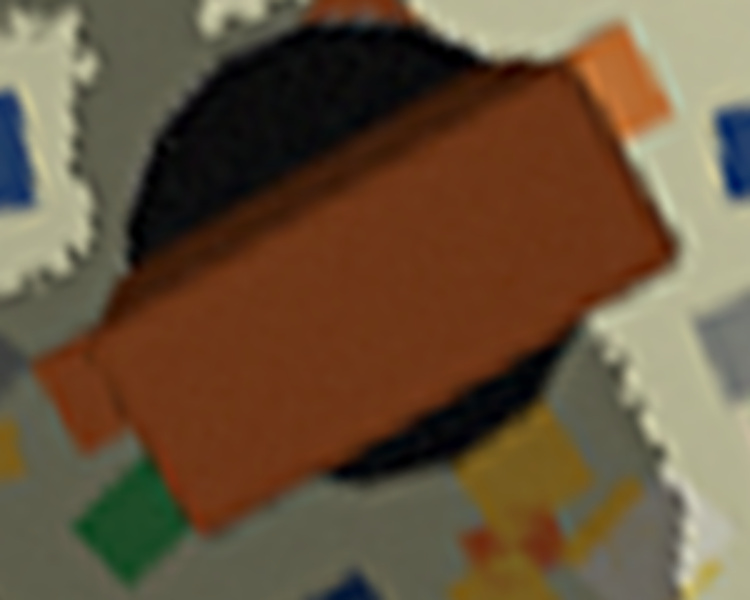

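```bash
python3 - <<'E'
from h import *
print(rel([580.8,210,165],-2.608));print(rel([580.8,210,81],-2.608))
E
```

```text
([0.0659, -0.021, 0.028], [-0.0, 0.0044, -0.1685])
([0.0663, -0.021, 0.112], [-0.0, 0.0044, -0.1685])
```

>>> jog_arm(steps=[[[0.066, -0.021, 0.028, 0, 0.004, -0.1685, 1], [0.066, -0.021, 0.028, 0, 0.004, -0.1685, 1], [0.066, -0.021, 0.028, 0, 0.004, -0.1685, 1], [0.066, -0.021, 0.05, 0, 0.004, -0.1685, 1], [0.066, -0.021, 0.07, 0, 0.004, -0.1685, 1], [0.066, -0.021, 0.08, 0, 0.004, -0.1685, 1], [0.066, -0.021, 0.08, 0, 0.004, -0.1685, 1]]])

```text
time: 4.2
ee_pos: [580.7, 209.0, 112.1]
ee_rot: [0.826, -3.029, 0.001]
ft_force: [-0.3, 0.3, 0.0]
grip_width: 85.6
```

```bash
python3 - <<'E'
from h import *
show()
print(rel([580.8,210,81],-2.608))
w=viewer.snapshot("wrist"); save("w4",w["image"],100,460,60,420,1.6)
E
```

```text
t 4.2 pos [580.72 209.02 112.07] yaw -2.6094 zax [-0.0014 -0.0011 -1.    ] F [-0.27  0.34  0.03] T [ 0.033  0.03  -0.022] w 85.6 q [ 0.598  0.431  0.114  0.    -1.256 -1.637]
([-0.0006, 0.0008, 0.0311], [-0.0002, -0.0017, -0.0014])
```

View pics/w4.png

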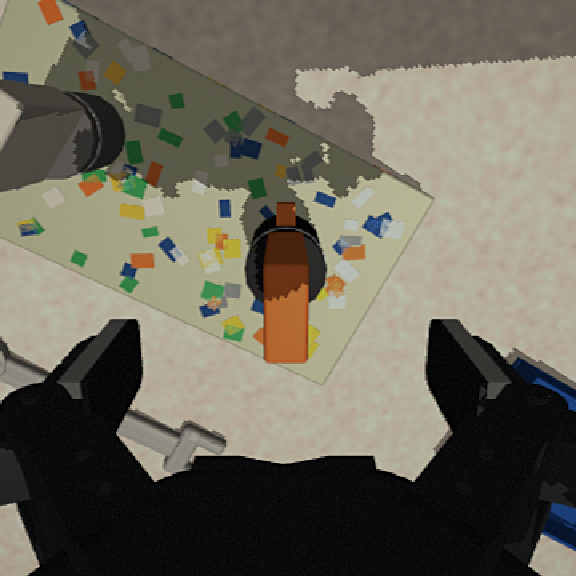

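The bar is upright and centred between the fingers: its middle is at 286 and the finger midpoint at 284. Descend and grip.

>>> jog_arm(steps=[[[-0.0005, 0.0008, 0.02, 0, -0.0015, -0.0015, 1], [-0.0005, 0.0008, 0.031, 0, -0.0015, -0.0015, 1], [-0.0005, 0.0008, 0.031, 0, -0.0015, -0.0015, 1], [-0.0005, 0.0008, 0.031, 0, -0.0015, -0.0015, -1], [-0.0005, 0.0008, 0.031, 0, -0.0015, -0.0015, -1], [-0.0005, 0.0008, 0.031, 0, -0.0015, -0.0015, -1], [-0.0005, 0.0008, 0.031, 0, -0.0015, -0.0015, -1], [-0.0005, 0.0008, 0.031, 0, -0.0015, -0.0015, -1]]], force=60)

```text
time: 5.05
ee_pos: [581.9, 210.5, 83.0]
ee_rot: [-0.829, 3.027, -0.0]
ft_force: [0.3, 0.1, 1.9]
grip_width: 14.1
```

```bash
python3 - <<'E'
from h import *
show()
E
```

```text
t 5.05 pos [581.86 210.48  83.03] yaw -2.6072 zax [ 3.1e-03  7.0e-04 -1.0e+00] F [0.33 0.15 1.91] T [ 0.38  -0.186  0.029] w 14.1 q [ 6.000e-01  4.490e-01  6.600e-02  1.000e-03 -1.185e+00 -1.637e+00]
```

>>> jog_arm(steps=[[[0, 0, 0, 0, 0, 0, -1], [0, 0, -0.02, 0, 0, 0, -1], [0, 0, -0.06, 0, 0, 0, -1], [0, 0, -0.1, 0, 0, 0, -1], [0, 0, -0.1, 0, 0, 0, -1]]])

```text
time: 5.55
ee_pos: [584.6, 211.3, 189.6]
ee_rot: [-0.826, 3.016, 0.002]
ft_force: [0.6, 0.1, -0.3]
grip_width: 14.2
```

```bash
python3 - <<'E'
from h import *
show()
w=viewer.snapshot("wrist"); save("w5",w["image"],100,460,60,420,1.6)
s=viewer.snapshot("side"); save("s5",s["image"],160,340,170,320,3.5)
print(rel([573.5,-179.5,188],-2.755))
E
```

```text
t 5.55 pos [584.55 211.27 189.61] yaw -2.6068 zax [ 0.0135  0.0048 -0.9999] F [ 0.6   0.08 -0.25] T [ 0.047 -0.193 -0.027] w 14.2 q [ 0.6    0.393  0.254  0.004 -1.418 -1.637]
([0.2056, -0.3318, -0.0054], [0.0002, 0.0042, 0.1477])
```

View pics/w5.png

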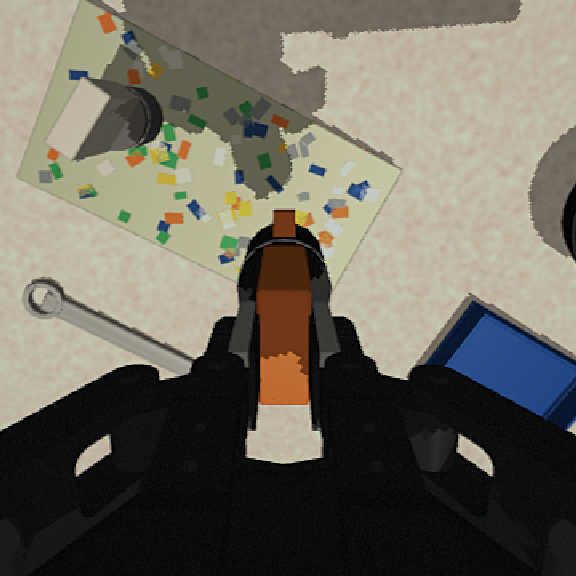

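View pics/s5.png

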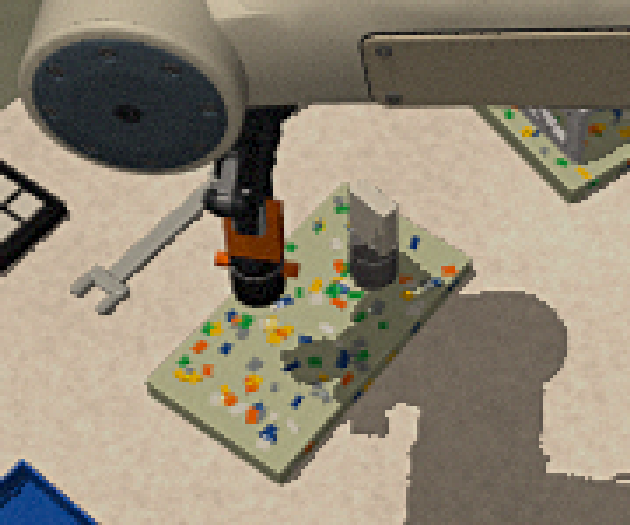

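```bash
python3 - <<'E'
from h import *
st=show(); w=viewer.snapshot("wrist"); X=R.from_rotvec(st["ee_rot"]).as_matrix()
def ontool(u,v,zt):
    c,d=ray(w,u,v); c=X.T@(c-st["ee_pos"]); d=X.T@d; return c+d*(zt-c[2])/d[2]
for n,a,b,z in(("topnear",283,404,-37),("topfar",284.5,290,-37),("botfar",287,246,13),("lugtip far",284.5,210,27)):
    print(n,ontool(100+a/1.6,60+b/1.6,z).round(2))
print(rel([573.5,-179.5,205],-2.755), rel([580,210,215],-2.608))
E
```

```text
t 5.65 pos [581.53 210.79 183.43] yaw -2.6073 zax [ 0.0037  0.0021 -1.    ] F [-0.31 -0.42 -3.01] T [ 0.061  0.088 -0.032] w 14.1 q [ 0.6    0.397  0.245  0.    -1.415 -1.637]
topnear [-17.26  -0.04 -37.  ]
topfar [ 19.8    0.47 -37.  ]
botfar [19.07  1.59 13.  ]
lugtip far [30.49  0.68 27.  ]
([0.2048, -0.3319, -0.0234], [0.0002, 0.0012, 0.1476]) ([0.0008, 0.0, -0.0331], [0.0001, 0.0012, 0.0006])
```

>>> jog_arm(steps=[[[0.001, 0, -0.032, 0, 0.001, 0, -1], [0.204, -0.332, -0.032, 0, 0.001, 0.1476, -1], [0.204, -0.332, -0.032, 0, 0.001, 0.1476, -1], [0.204, -0.332, -0.032, 0, 0.001, 0.1476, -1], [0.204, -0.332, -0.032, 0, 0.001, 0.1476, -1], [0.204, -0.332, -0.032, 0, 0.001, 0.1476, -1], [0.204, -0.332, -0.032, 0, 0.001, 0.1476, -1], [0.204, -0.332, -0.032, 0, 0.001, 0.1476, -1]]])

```text
time: 6.5
ee_pos: [573.4, -141.7, 211.6]
ee_rot: [0.603, -3.08, -0.002]
ft_force: [1.4, 0.4, -2.6]
grip_width: 14.1
```

```bash
python3 - <<'E'
from h import *
show()
print(rel([574.65,-178.95,200],-2.755))
E
```

```text
t 6.5 pos [ 573.44 -141.73  211.6 ] yaw -2.7547 zax [-3.6e-03  8.0e-04 -1.0e+00] F [ 1.35  0.44 -2.57] T [ 0.014 -0.282  0.024] w 14.1 q [ 2.200e-02  3.390e-01  2.320e-01 -1.000e-03 -1.467e+00 -1.205e+00]
([0.0129, -0.0349, 0.0116], [0.0021, -0.0031, 0.0003])
```

>>> jog_arm(steps=[[[0.013, -0.035, 0.012, 0.002, -0.003, 0, -1], [0.013, -0.035, 0.012, 0.002, -0.003, 0, -1], [0.013, -0.035, 0.02, 0.002, -0.003, 0, -1], [0.013, -0.035, 0.029, 0.002, -0.003, 0, -1], [0.013, -0.035, 0.029, 0.002, -0.003, 0, -1], [0.013, -0.035, 0.029, 0.002, -0.003, 0, -1]]])

```text
time: 7.1
ee_pos: [574.4, -178.0, 182.2]
ee_rot: [0.606, -3.082, -0.0]
ft_force: [-0.6, -0.2, -1.0]
grip_width: 14.6
```

```bash
python3 - <<'E'
from h import *
show()
print(rel([574.65,-178.95,165],-2.755))
w=viewer.snapshot("wrist"); save("w6",w["image"],160,400,100,340,2.4)
s=viewer.snapshot("side"); save("s6",s["image"],270,390,110,230,4.5)
E
```

```text
t 7.1 pos [ 574.41 -178.03  182.22] yaw -2.7531 zax [-1.e-03  1.e-04 -1.e+00] F [-0.63 -0.17 -0.97] T [ 0.    -0.025  0.051] w 14.6 q [-0.041  0.366  0.197 -0.    -1.403 -1.141]
([0.0001, -0.0009, 0.0172], [0.0004, -0.0009, 0.0019])
```

View pics/w6.png

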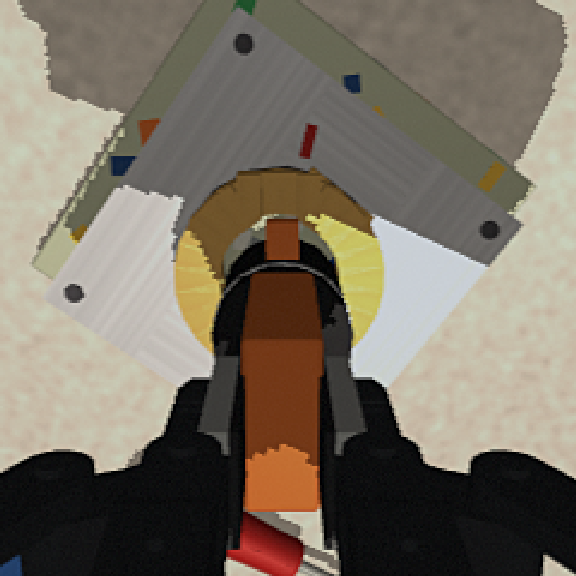

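View pics/s6.png

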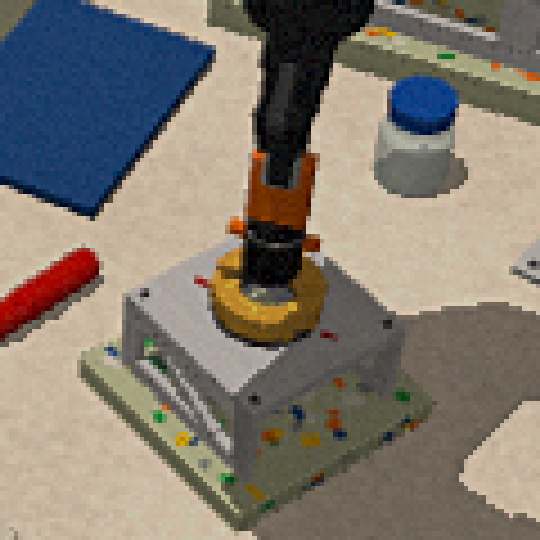

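The far lug at (283,240) lines up with the gap, whose edge lines are at 262 and 310. Descend gently.

>>> jog_arm(steps=[[[0, -0.0009, 0.003, 0, -0.001, 0.002, -1], [0, -0.0009, 0.008, 0, -0.001, 0.002, -1], [0, -0.0009, 0.013, 0, -0.001, 0.002, -1], [0, -0.0009, 0.018, 0, -0.001, 0.002, -1], [0, -0.0009, 0.018, 0, -0.001, 0.002, -1]]])

```text
time: 7.7
ee_pos: [574.6, -179.1, 163.8]
ee_rot: [0.602, -3.083, -0.001]
ft_force: [-0.5, 0.9, -1.8]
grip_width: 14.5
```

```bash
python3 - <<'E'
from h import *
show()
print(rel([574.65,-178.95,150],-2.755))
E
```

```text
t 7.7 pos [ 574.57 -179.06  163.76] yaw -2.7556 zax [-5.e-04  7.e-04 -1.e+00] F [-0.52  0.95 -1.79] T [-0.004  0.033 -0.035] w 14.5 q [-4.300e-02  3.740e-01  1.620e-01 -1.000e-03 -1.359e+00 -1.142e+00]
([-0.0001, 0.0001, 0.0138], [0.0008, -0.0002, -0.0006])
```

>>> jog_arm(steps=[[[0, 0, 0.004, 0, 0, 0, -1], [0, 0, 0.008, 0, 0, 0, -1], [0, 0, 0.012, 0, 0, 0, -1], [0, 0, 0.015, 0, 0, 0, -1], [0, 0, 0.015, 0, 0, 0, -1]]])

```text
time: 8.2
ee_pos: [574.2, -179.0, 148.1]
ee_rot: [0.602, -3.082, -0.002]
ft_force: [0.0, 0.1, -1.0]
grip_width: 14.2
```

```bash
python3 - <<'E'
from h import *
show()
w=viewer.snapshot("wrist"); save("w7",w["image"],200,360,120,240,5)
E
```

```text
t 8.2 pos [ 574.23 -178.98  148.13] yaw -2.7556 zax [-1.6e-03  9.0e-04 -1.0e+00] F [ 0.04  0.14 -1.05] T [-0.029 -0.01   0.01 ] w 14.2 q [-4.300e-02  3.810e-01  1.320e-01 -1.000e-03 -1.324e+00 -1.142e+00]
```

View pics/w7.png

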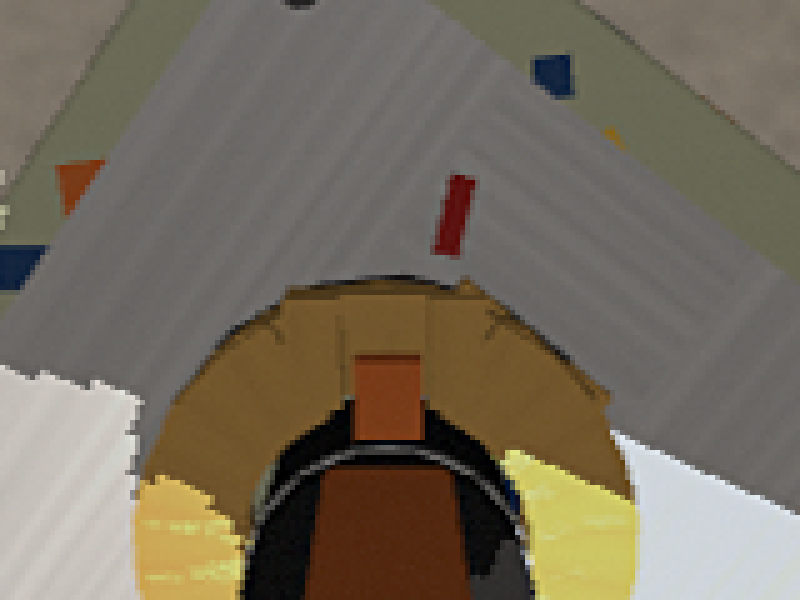

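The lug spans 355–421 between gap edges 340 and 427, so it fits. Lowering on.

>>> jog_arm(steps=[[[0.0003, -0.0003, 0.003, 0, 0, 0, -1], [0.0003, -0.0003, 0.006, 0, 0, 0, -1], [0.0003, -0.0003, 0.008, 0, 0, 0, -1], [0.0003, -0.0003, 0.008, 0, 0, 0, -1]]])

```text
time: 8.65
ee_pos: [574.0, -179.4, 140.1]
ee_rot: [0.602, -3.082, -0.002]
ft_force: [-0.4, 1.0, -2.4]
grip_width: 14.3
```

```bash
python3 - <<'E'
from h import *
show()
E
```

```text
t 8.65 pos [ 574.   -179.41  140.08] yaw -2.7557 zax [-1.7e-03  8.0e-04 -1.0e+00] F [-0.4   1.02 -2.42] T [-0.024 -0.009  0.051] w 14.3 q [-4.400e-02  3.850e-01  1.170e-01 -1.000e-03 -1.305e+00 -1.141e+00]
```

The lugs are inside the gaps with no load. I'll go down until it touches the track floor.

>>> jog_arm(steps=[[[0.0003, 0.0002, 0.003, 0, 0, 0, -1], [0.0003, 0.0002, 0.006, 0, 0, 0, -1], [0.0003, 0.0002, 0.007, 0, 0, 0, -1], [0.0003, 0.0002, 0.0075, 0, 0, 0, -1]]])

```text
time: 9.05
ee_pos: [573.5, -179.3, 132.3]
ee_rot: [0.602, -3.081, -0.002]
ft_force: [-1.0, -0.4, -1.8]
grip_width: 14.5
```

```bash
python3 - <<'E'
from h import *
show()
E
```

```text
t 9.05 pos [ 573.51 -179.31  132.34] yaw -2.7557 zax [-2.1e-03  9.0e-04 -1.0e+00] F [-0.97 -0.37 -1.79] T [ 0.038 -0.01   0.041] w 14.5 q [-4.400e-02  3.880e-01  1.020e-01 -1.000e-03 -1.287e+00 -1.141e+00]
```

>>> jog_arm(steps=[[[-0.0006, -0.0002, 0.001, 0, -0.002, 0, -1], [-0.0006, -0.0002, 0.0015, 0, -0.002, 0, -1]]])

```text
time: 9.25
ee_pos: [574.2, -179.5, 131.8]
ee_rot: [-0.603, 3.083, 0.001]
ft_force: [-2.7, 1.3, 5.6]
grip_width: 14.3
```

```bash
python3 - <<'E'
from h import *
show();print(rel([574.2,-179.1,130],-2.755))
E
```

```text
t 9.25 pos [ 574.2  -179.49  131.81] yaw -2.7555 zax [ 5.e-04  1.e-03 -1.e+00] F [-2.72  1.31  5.6 ] T [ 0.508  1.026 -0.055] w 14.3 q [-4.400e-02  3.880e-01  1.010e-01 -1.000e-03 -1.283e+00 -1.140e+00]
([-0.0001, 0.0004, 0.0018], [0.0008, 0.0008, -0.0005])
```

It touches the track floor at z≈131.8, as expected, with net ~7 N. Begin the clockwise turn at lower load.

>>> jog_arm(steps=[[[0.0001, 0.0003, 0.0002, 0, 0, 0.02, -1], [0.0001, 0.0003, 0.0004, 0, 0, 0.06, -1], [0.0001, 0.0002, 0.0004, 0, 0, 0.12, -1], [0.0001, 0.0002, 0.0004, 0, 0, 0.18, -1], [0.0001, 0.0001, 0.0004, 0, 0, 0.24, -1], [0.0001, 0, 0.0004, 0, 0, 0.3, -1]]])

```text
time: 9.85
ee_pos: [574.7, -179.6, 131.9]
ee_rot: [-0.13, 3.137, 0.001]
ft_force: [0.5, 0.6, 0.3]
grip_width: 14.3
```

```bash
python3 - <<'E'
from h import *
show()
E
```

```text
t 9.85 pos [ 574.75 -179.64  131.85] yaw -3.0587 zax [ 2.1e-03  7.0e-04 -1.0e+00] F [0.51 0.65 0.32] T [ 0.023 -0.003  0.023] w 14.3 q [-4.400e-02  3.880e-01  1.010e-01 -1.000e-03 -1.281e+00 -1.444e+00]
```

>>> jog_arm(steps=[[[0, -0.0001, 0.0002, 0, -0.001, 0.06, -1], [0, -0.0001, 0.0004, 0, -0.001, 0.12, -1], [0, -0.0002, 0.0005, 0, -0.001, 0.18, -1], [0.0001, -0.0003, 0.0006, 0, -0.001, 0.24, -1], [0.0001, -0.0003, 0.0006, 0, -0.001, 0.28, -1]]])

```text
time: 10.35
ee_pos: [575.3, -180.1, 131.8]
ee_rot: [0.313, 3.121, 0.001]
ft_force: [0.2, 1.5, 0.6]
grip_width: 14.2
```

```bash
python3 - <<'E'
from h import *
show()
E
```

```text
t 10.35 pos [ 575.34 -180.09  131.76] yaw 2.9416 zax [ 4.8e-03  2.0e-04 -1.0e+00] F [0.23 1.48 0.6 ] T [-0.058  0.04   0.021] w 14.2 q [-0.045  0.387  0.099 -0.    -1.278 -1.726]
```

>>> jog_arm(steps=[[[0.0004, 0, 0.0006, 0, 0.004, 0.03, -1], [0.0005, 0, 0.0008, 0, 0.004, 0.06, -1], [0.0005, -0.0001, 0.001, 0, 0.004, 0.09, -1], [0.0005, -0.0001, 0.001, 0, 0.004, 0.12, -1]]])

```text
time: 10.75
ee_pos: [574.7, -179.8, 130.2]
ee_rot: [0.504, 3.101, 0.003]
ft_force: [0.0, 0.9, -1.5]
grip_width: 14.6
```

```bash
python3 - <<'E'
from h import *
show()
E
```

```text
t 10.75 pos [ 574.65 -179.83  130.17] yaw 2.8191 zax [ 3.0e-04  1.8e-03 -1.0e+00] F [ 0.03  0.93 -1.48] T [ 0.425 -0.173 -0.015] w 14.6 q [-0.045  0.39   0.1   -0.002 -1.28  -1.848]
```

z is 1.6 mm below the track level with no upward force, so the lugs are entering the notches at about 0.7 rad. Lowering.

>>> jog_arm(steps=[[[0, 0, 0.001, 0, 0, 0, -1], [0, 0, 0.002, 0, 0, 0, -1], [0, 0, 0.003, 0, 0, 0, -1]]])

```text
time: 11.05
ee_pos: [574.6, -179.7, 126.9]
ee_rot: [-0.504, -3.101, -0.003]
ft_force: [-0.0, 1.1, 1.0]
grip_width: 14.6
```

```bash
python3 - <<'E'
from h import *
show()
E
```

```text
t 11.05 pos [ 574.63 -179.68  126.88] yaw 2.8194 zax [ 1.e-04  2.e-03 -1.e+00] F [-0.02  1.05  1.04] T [ 0.361  0.075 -0.017] w 14.6 q [-0.045  0.392  0.095 -0.002 -1.273 -1.847]
```

z=126.9 matches the fully locked height (127), and light floor contact has started. Release and rise.

>>> jog_arm(steps=[[[0, 0, 0, 0, 0, 0, -0.5], [0, 0, 0, 0, 0, 0, 0.2], [0, 0, 0, 0, 0, 0, 1], [0, 0, 0, 0, 0, 0, 1], [0, 0, 0, 0, 0, 0, 1], [0, 0, 0, 0, 0, 0, 1], [0, 0, 0, 0, 0, 0, 1]]])

```text
time: 11.75
ee_pos: [574.6, -179.7, 126.9]
ee_rot: [-0.504, -3.101, -0.003]
ft_force: [0.0, 0.2, 0.3]
grip_width: 85.5
```

```bash
python3 - <<'E'
from h import *
show()
w=viewer.snapshot("wrist"); save("w8",w["image"],130,430,80,380,1.9)
E
```

```text
t 11.75 pos [ 574.65 -179.68  126.9 ] yaw 2.8194 zax [ 2.0e-04  2.1e-03 -1.0e+00] F [0.02 0.19 0.32] T [0.008 0.015 0.005] w 85.5 q [-0.045  0.392  0.095 -0.002 -1.273 -1.847]
```

View pics/w8.png

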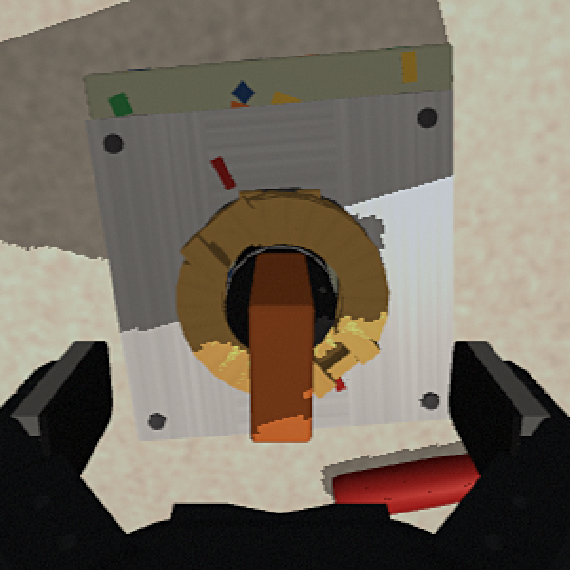

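Released: the bar stands upright in the collar and the fingers are clear on both sides. Retreat upward and check.

>>> jog_arm(steps=[[[0, 0, -0.03, 0, 0, 0, 1], [0, 0, -0.07, 0, 0, 0, 1], [0, 0, -0.12, 0, 0, 0, 1], [0, 0, -0.12, 0, 0, 0, 1], [0, 0, -0.12, 0, 0, 0, 1], [0, 0, -0.12, 0, 0, 0, 1]]])

```text
time: 12.4
ee_pos: [574.1, -179.7, 245.7]
ee_rot: [-0.504, -3.099, -0.004]
ft_force: [-0.2, 0.5, -0.8]
grip_width: 85.2
```

```bash
python3 - <<'E'
from h import *
show()
w=viewer.snapshot("wrist"); s=viewer.snapshot("side")
# expected bar top corners if locked: centre ~ (573.55,-179.45), top z 111+29+24=164
im=w["image"].copy(); im2=s["image"].copy()
yaw=2.8194
for z,col in((164,(0,255,0)),):
    for a,b in((19,8),(19,-8),(-19,-8),(-19,8)):
        p=[573.55+a*np.cos(yaw)-b*np.sin(yaw),-179.45+a*np.sin(yaw)+b*np.cos(yaw),z]
        for i,sn in((im,w),(im2,s)):
            u,v=proj(sn,p).round().astype(int); i[v,u]=col
        print(proj(w,p).round(1),proj(s,p).round(1))
save("w9",im,210,350,120,260,4); save("s9",im2,280,380,110,210,5.5)
E
```

```text
t 12.4 pos [ 574.11 -179.65  245.68] yaw 2.8193 zax [-0.0018  0.0028 -1.    ] F [-0.16  0.47 -0.82] T [-0.037 -0.016 -0.015] w 85.2 q [-0.045  0.356  0.343 -0.003 -1.559 -1.848]
[268.3 191.4] [337.5 162.9]
[287.3 191.4] [332.8 164.9]
[287.  234.2] [324.9 156.8]
[268.7 234.2] [329.5 154.7]
```

View pics/w9.png

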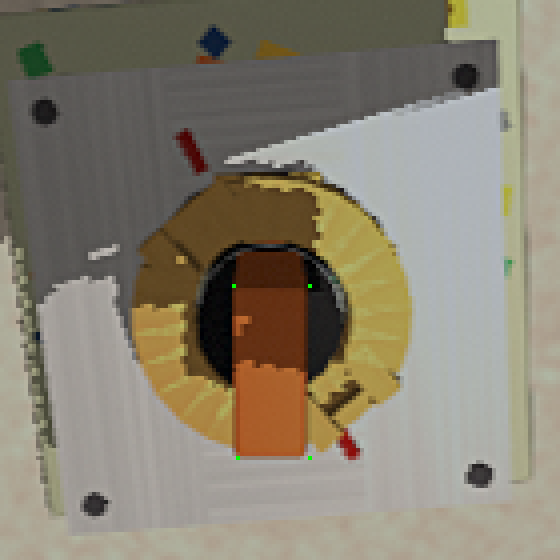

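View pics/s9.png

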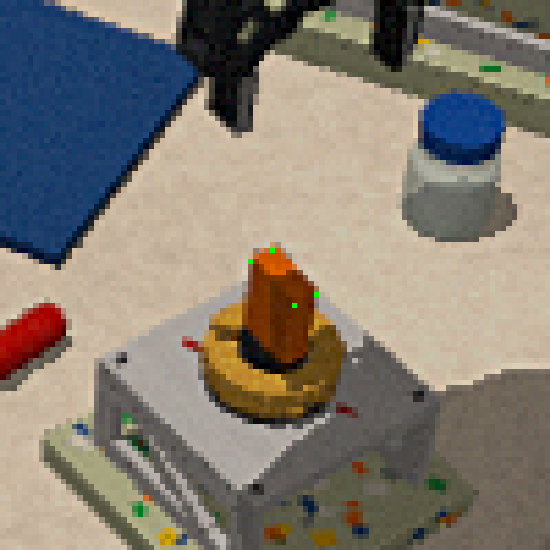

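The bar top matches the predicted fully locked corners within about a pixel in both views. Handing in.

```bash
python3 - <<'E'
from h import *
show(); manip.sign_off()
E
```

```text
t 12.5 pos [ 573.98 -179.82  245.38] yaw 2.8193 zax [-0.0027  0.0025 -1.    ] F [ 0.47 -0.37  0.34] T [-0.02  -0.029 -0.08 ] w 85.4 q [-0.046  0.357  0.342 -0.002 -1.559 -1.848]
the job is handed in; nothing more can be done
```

The cartridge hangs released in the collar, with both lugs dropped into the locking notches, and I handed the job in at 12.5 s.

- **Pick-up and entry:** I gripped it at 60 N and lowered it into the entry gaps, which I found at about +0.39 rad in the world frame. It met the track floor with about 7 N of net push, the highest I read, though I only read forces between moves.
- **Locking:** I turned it about 0.71 rad clockwise, where it began to drop. It went down 4.9 mm below the track, to a tool height of 126.9 mm against 127 expected.
- **Last checks:** After I opened the gripper, the measured force was about 0.3 N. From 119 mm higher up, both the wrist and side views showed the bar upright. Its top was within about a pixel of where it should be when fully locked.
- **Not checked:** I did not try turning it further to feel the notch walls. The plug and bystanders were only seen in passing in the pictures, with no sign of disturbance.
- **Disagreements:** The gripper read about 14 mm wide on the 16 mm bar, and the bar's top face measured about 4% small. Neither affected the result.

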